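# Pack two orders at the kitchen-supply bench

## Robot

A 7-joint arm with a two-finger parallel gripper is mounted at the origin on the work surface. World frame = base frame: x ahead of the robot, y to its left, z up, the work surface at z = 0. Lengths are in m, angles in degrees, forces in N, time in s.
With the tool pointing down it reaches from about 0.4 to 0.875 m from the base axis. Payload 19.3 kg.
Tool frame: the origin (TCP) lies where the fingers leave the gripper's body, on its centre line; the fingertips stand env.tips_ahead ahead of it and the grasp point (between the pads) lies 54 mm ahead of it (env.tips_ahead is the distance from the TCP to the fingertips, in m); z points along the fingers, y is the line along which they close (so a half turn about z gives the same grasp; the last joint's range is limited). The gripper opens to 85 mm and grips with 20 to 120 N. Pads are 22 mm wide; open, the fingers measure 114 mm over their backs; the gripper's body (76 mm by 85 mm) begins 54 mm behind the grasp point. The pads swing forward as they close: fully open they stand 13 mm farther back than shut.
Start: joints at [-75.184, 29.874, -2.08, 91.645, 1.215, 58.505, -6.463], TCP at [0.202, 0.592, 0.304] pointing down, gripper open.
Joint ranges: [-166.77, 166.77], [-17.47, 122.26], [-85.68, 81.53], [9.62, 139.38], [-72.42, 252.41], [9.2, 110.78], [-144.41, 144.41]. Speed limits (degrees/s): [108.29, 108.29, 136.94, 136.94, 172.46, 172.46, 172.46].

## Interface

Orientations are given as [roll, pitch, yaw] about the fixed x, y, z axes, in that order (R = Rz(yaw) Ry(pitch) Rx(roll)).
In Python, from rig import env gives the robot as it stands. The module is installed in compiled form; this text tells all that it offers.
- The arm moves only by the tool jog_arm, never from a script. Its argument "series" is a list that holds one entry, the list of rows, each a list of 7 numbers: the turn, a rotation vector about the world's x, y, z in units of 5 degrees (1.0 is 5 degrees), then the shift along the world's x, y, z in units of 25 mm (1.0 is 25 mm), then the finger opening in mm, from 0 to 85.4. In form: [[[ax, ay, az, dx, dy, dz, fingers], ...]]. A call has 1 to 12 rows; each row shifts and turns the commanded pose from where the row before left it; what a row does not reach is not made up. A row lasts 1/12 s, in which the tool goes at most 41.7 mm and 7.16 degrees, less where a joint would pass 70% of its speed; a pose out of reach is approached as far as the arm can. A call is refused whole if a number of a shift passes 1 or a number of a turn 1, either way. A call with a gripper value outside its range is refused whole. The fingers move at their own pace and stop on an object; "force" is the grip in N (left out, the last holds). Time passes only in rows, so rows that do not move let the fingers close. It gives the time, the measured TCP pose, the force, the opening and the grip force at its end, in the units of the state.
- env.get_obs(): the state, without advancing time (a new reading comes with each control period).
- env.capture(name): name is "scene" or "side" or "wrist"; returns a dict with "pixels" (420x560x3 uint8, red, green, blue), "z_map" (420x560 float32, m along the optical axis (not along the pixel's ray), 0 where there is no reading), "K" (3x3 intrinsics, pixels), "world_from_camera" (4x4, takes a point from camera to world coordinates). Camera axes: x right, y up, looking along -z (the intrinsics and any distortion apply to the point x, -y, -z); pixel columns grow to the right and rows downward; lengths in m; the calibration is good to about 2 mm. A picture is of the moment at which its call begins.
- env.sign_off(): hands the job in; it is judged then, once.
The state is a dict: "t": time; "q": joint angles; "dq": joint speeds; "tau": joint torques, N m; "ee_pos": TCP position; "tool_rot": TCP orientation; "wrist_force": force on the tool from outside, world axes, zero at the start; "ft_torque": the same for the moment, N m; "grip_width": finger opening in m; "finger_force": force on a finger pad.
Only numpy, scipy, OpenCV 4.12 (cv2) and the standard library are available. Lean on these libraries where they do the work, as an engineer would, in place of code of your own. Each camera call takes 0.05 s, during which the arm holds its last target. There are 200 camera calls.

## Task

Pack the two orders from the stock on the bench: the pizza shop's three-cell tray gets the big cheese shaker, the pepper mill and the box grater, and the bakery's two-cell tray gets the small sugar dredger and the wooden pastry tamper. Give each thing a cell of its own (any cell of the right tray) and set it down, not dropped, so that it stands upright on the tray's bottom. Leave the squeeze bottle, the mug and the stack of sauce cups standing where they are.

Things in the scene. Friction and masses are not known exactly. Their poses are not given: they have to be found in the camera images.
- tray_three: Pizza shop's order tray: open tray of 4 mm brown cardboard, fixed to the bench, three cells in a row along its y; outside 92 (x) x 274 (y) x 45 mm high. Origin: centre of the underside, z up. Cells 86 x 86 mm inside, centres at x = 0, y = -90, 0, +90 mm; cell floor 4 mm, outer walls' top 45 mm, partitions' top 40 mm above the bench. Each cell has room for one thing.
- tray_two: Bakery's order tray: open tray of 4 mm brown cardboard, fixed to the bench, two cells in a row along its y; outside 82 (x) x 160 (y) x 45 mm high. Origin: centre of the underside, z up. Cells 74 x 74 mm inside, centres at x = 0, y = -39, +39 mm; cell floor 4 mm, outer walls' top 45 mm, partitions' top 40 mm above the bench. Each cell has room for one thing.
- cheese_shaker: Cheese shaker, the big one of the two shakers: upright plain aluminium cylinder 60 mm across, straight-sided up to 88 mm, with a flattened dome top with pepper-pot holes; 100 mm tall, 0.12 to 0.21 kg. Origin: centre of the underside; z up.
- sugar_dredger: Sugar dredger, the small one of the two shakers: upright plain aluminium cylinder 44 mm across, straight-sided up to 78 mm, with a flattened dome top with holes; 90 mm tall, 0.07 to 0.12 kg. Origin: centre of the underside; z up.
- pepper_mill: Pepper mill of turned brown wood, standing: foot 54 mm across, narrow waist 34 mm across at 60 mm height, round head 44 to 45 mm across and nearly straight-sided from 92 to 120 mm height, small steel knob 12 mm across on top; 140 mm tall, 0.13 to 0.22 kg. Origin: centre of the underside; z up.
- grater: Small steel box grater, standing: tapered four-sided body 62 mm (x) by 44 mm (y) at the foot, 51 by 35 mm at its flat top 107 mm up; above that, centred, a black grip bar 54 mm long (along the grater's x), 18 mm wide (along its y), 118 to 138 mm high, to be taken across its width; 0.15 to 0.26 kg. Origin: centre of the underside; z up.
- tamper: Pastry tamper of pale wood, standing on its wide end: wide end 46 mm across and 31 mm high, slim handle 23 to 28 mm across, upper end 36 mm across and straight-sided from 96 to 122 mm height, flat top with no knob; 125 mm tall, 0.08 to 0.14 kg. Origin: centre of the underside; z up.
- squeeze_bottle: Not ordered, leave standing: white plastic squeeze bottle 52 mm across with a pointed nozzle, 150 mm tall, loose. Origin: centre of the underside; z up.
- mug: Not ordered, leave standing: white ceramic mug 74 mm across with a handle at its +y side that reaches about 70 mm from its axis, 85 mm tall, loose. Origin: centre of the underside; z up.
- sauce_cups: Not ordered, leave standing: nested stack of small open steel sauce cups, 62 mm across, 54 mm tall, loose. Origin: centre of the underside; z up.
Things that resemble listed ones, but are neither listed nor needed, are in the scene too. What is shaped like the pepper_mill but green or red is not meant.

How it is judged (in metres and radians):
At the end, for the whole second after the job is handed in: The cheese shaker, pepper mill and grater each stand in a cell of the three-cell tray, the sugar dredger and tamper each in a cell of the two-cell tray: underside within 7 mm of the cell floor, within 0.12 rad of upright, released and at rest (x of cheese_shaker in the frame of tray_three between -0.043 and 0.043 m and y of cheese_shaker in the frame of tray_three between -0.133 and 0.133 m and z of each of cheese_shaker, pepper_mill, grater in the frame of tray_three below 0.011 m and angle between each of cheese_shaker, pepper_mill, grater, sugar_dredger, tamper's own z axis and vertical below 0.12 rad and linear speed of each of cheese_shaker, pepper_mill, grater, sugar_dredger, tamper below 0.02 m/s and angular speed of each of cheese_shaker, pepper_mill, grater, sugar_dredger, tamper below 0.2 rad/s and x of pepper_mill in the frame of tray_three between -0.043 and 0.043 m and y of pepper_mill in the frame of tray_three between -0.133 and 0.133 m and x of grater in the frame of tray_three between -0.043 and 0.043 m and y of grater in the frame of tray_three between -0.133 and 0.133 m and x of sugar_dredger in the frame of tray_two between -0.037 and 0.037 m and y of sugar_dredger in the frame of tray_two between -0.076 and 0.076 m and z of each of sugar_dredger, tamper in the frame of tray_two below 0.011 m and x of tamper in the frame of tray_two between -0.037 and 0.037 m and y of tamper in the frame of tray_two between -0.076 and 0.076 m); the robot touches nothing.
It fails at once if the squeeze bottle is knocked over or pushed more than 30 mm from its place (distance of squeeze_bottle from where it was at the start of the episode above 0.03 m or angle between squeeze_bottle's own z axis and vertical above 0.4 rad).
It fails at once if the mug is knocked over or pushed more than 30 mm from its place (distance of mug from where it was at the start of the episode above 0.03 m or angle between mug's own z axis and vertical above 0.4 rad).
It fails at once if the stack of sauce cups is knocked over or pushed more than 30 mm from its place (distance of sauce_cups from where it was at the start of the episode above 0.03 m or angle between sauce_cups's own z axis and vertical above 0.4 rad).
It fails at once if one of the ordered things is dropped from more than about 20 mm instead of being set down ((contact force between cheese_shaker and the fingers below 0.05 N and linear speed of cheese_shaker above 0.65 m/s) or (contact force between pepper_mill and the fingers below 0.05 N and linear speed of pepper_mill above 0.65 m/s) or (contact force between grater and the fingers below 0.05 N and linear speed of grater above 0.65 m/s) or (contact force between sugar_dredger and the fingers below 0.05 N and linear speed of sugar_dredger above 0.65 m/s) or (contact force between tamper and the fingers below 0.05 N and linear speed of tamper above 0.65 m/s)).
It also fails if it takes over 122 s, if anything falls off the work surface, if the arm or the gripper's body presses on something with over 40 N, if the wrist force passes 120 N, or if a joint passes its speed limit or range.

## Working session

There is one attempt and no reset: what is moved stays moved. The work goes in short steps, Python scripts to look and compute and a tool call to move; the robot and the scene stay as the last step left them, time stands still between calls to the robot, and variables do not carry over. Pictures are saved under pics/ and viewed, at most 14 in all, crops included, and the job is handed in when it is done.

Besides the shell and the picture viewer there is one more tool, called after "Emit:" by a JSON object that holds its "name" and its "arguments", one argument or row to a line. jog_arm: Moves the arm, as the interface text tells. Its arguments: {"type":"object","properties":{"series":{"type":"array"},"force":{"type":"number"}},"required":["series"]}

```bash
mkdir -p pics; cat > h.py <<'E'
import numpy as np, cv2
from rig import env
def shot(n,f=None):
    c=env.capture(n)
    if f: cv2.imwrite('pics/'+f,cv2.cvtColor(c['pixels'],cv2.COLOR_RGB2BGR))
    return c
def cloud(c):
    z=c['z_map'];K=c['K'];v,u=np.indices(z.shape)
    p=np.stack([(u-K[0,2])/K[0,0]*z,-(v-K[1,2])/K[1,1]*z,-z],-1)
    T=c['world_from_camera'];w=p@T[:3,:3].T+T[:3,3]; w[z==0]=np.nan
    return w
E
python3 - <<'E'
from h import *
print(env.tips_ahead, env.get_obs())
for n in ('scene','side'):
    c=shot(n,n+'0.png'); print(c['K'],c['world_from_camera']); np.savez(n+'0.npz',w=cloud(c),px=c['pixels'])
E
```

```text
0.0726 {'t': 0.0, 'q': array([-75.18328774,  29.90992847,  -2.08099075,  91.67235378,
         1.21421086,  58.50249855,  -6.4597932 ]), 'dq': array([-0.02929822,  0.04812913, -0.11603896,  0.00775483,  0.09520545,
       -0.04570044, -0.01731221]), 'tau': array([-5.09511883e-04, -9.27114201e+01,  1.98003799e+00, -3.69926870e+01,
        1.78518961e-02,  8.29191558e-03,  2.15932351e-05]), 'ee_pos': array([0.20177076, 0.59128432, 0.30332628]), 'tool_rot': array([-1.79937397e+02,  4.17680689e-03,  1.61163100e+02]), 'wrist_force': array([-0.3482412 , -0.58502149, -1.15911956]), 'ft_torque': array([-0.03615276,  0.0161436 ,  0.01512247]), 'finger_force': 0.0, 'grip_width': 0.08552639475059255}
[[382.53274173   0.         284.48023677]
 [  0.         382.53274173 208.56335001]
 [  0.           0.           1.        ]] [[-0.6918402  -0.53558994  0.48425257  1.06325483]
 [ 0.7220375  -0.5172193   0.45950631  0.42012172]
 [ 0.00435782  0.66755345  0.74454913  0.69224502]
 [ 0.          0.          0.          1.        ]]
[[472.82332076   0.         276.26695201]
 [  0.         472.82332076 208.47032536]
 [  0.           0.           1.        ]] [[ 0.77640452  0.36245073 -0.51558267  0.00427426]
 [-0.62985035  0.41766711 -0.65486085 -0.77025076]
 [-0.02201286  0.83317684  0.55256835  0.71257956]
 [ 0.          0.          0.          1.        ]]
```

View pics/scene0.png

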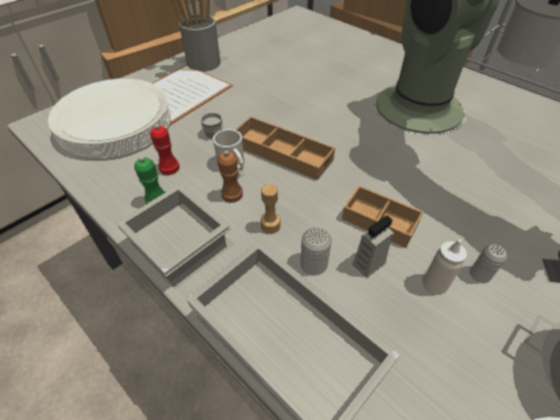

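View pics/side0.png

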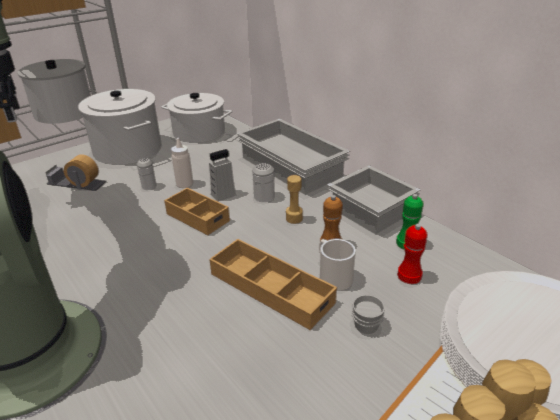

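The scene view shows the ordered things: cheese shaker (316,250), grater (373,248), tamper (270,208), brown mill (230,175) and sugar dredger (488,262). The bystanders are the bottle (446,266), the mug (228,150) and the cups (212,125). The three-cell tray is at (285,147) and the two-cell tray at (382,215).

Candidates:
- **Mills:** brown (230,175), red (165,150), green (149,178). The brown one is meant, by colour.
- **Shakers:** (316,250) is larger than (488,262), so it should be the cheese shaker. I'll check the diameters.

```bash
cat > m.py <<'E'
from h import *
from scipy import ndimage
W=[];C=[]
for n in ('scene0','side0'):
    d=np.load(n+'.npz'); W.append(d['w'].reshape(-1,3)); C.append(d['px'].reshape(-1,3))
    b=W[-1]; s=(abs(b[:,2])<.03)&(b[:,0]>.3)&(b[:,0]<.8)&(abs(b[:,1])<.5); print(n,'bench z',np.nanmedian(b[s,2]),s.sum())
for k in (0,1):
    w=W[k]; ok=(w[:,2]>.02)&(w[:,2]<.2)&(w[:,0]>.25)&(w[:,0]<.95)&(abs(w[:,1])<.75); w=w[ok]; c=C[k][ok]
    g=np.zeros((350,750),bool); i=((w[:,0]-.25)/.002).astype(int); j=((w[:,1]+.75)/.002).astype(int)
    np.logical_or.at(g,(i,j),True); lab,n=ndimage.label(ndimage.binary_closing(g,iterations=1),np.ones((3,3)))
    L=lab[i,j]
    for l in range(1,n+1):
        p=w[L==l]
        if len(p)<60: continue
        print(k,len(p),'min',p.min(0).round(3),'max',p.max(0).round(3),'mean',p.mean(0).round(3),'col',np.median(c[L==l],0))
E
python3 m.py
python3 - <<'E'
import cv2
a=cv2.imread('pics/scene0.png')[140:300,200:520]
cv2.imwrite('pics/crop1.png',cv2.resize(a,(800,400),interpolation=cv2.INTER_CUBIC))
E
```

```text
scene0 bench z -0.000782673024459446 49037
side0 bench z -0.0007330294926114478 48030
0 1488 min [ 0.253 -0.748  0.02 ] max [ 0.366 -0.654  0.2  ] mean [ 0.33  -0.682  0.096] col [81. 78. 72.]
0 79 min [ 0.26  -0.699  0.148] max [ 0.286 -0.68   0.199] mean [ 0.274 -0.69   0.171] col [86. 74. 57.]
0 126 min [ 0.288 -0.707  0.148] max [ 0.331 -0.684  0.199] mean [ 0.308 -0.696  0.171] col [81.  68.  50.5]
0 60 min [ 0.317 -0.722  0.149] max [ 0.335 -0.711  0.198] mean [ 0.327 -0.716  0.172] col [81. 68. 50.]
0 933 min [ 0.389 -0.303  0.02 ] max [ 0.521 -0.027  0.047] mean [ 0.435 -0.175  0.034] col [92. 73. 50.]
0 703 min [ 0.426 -0.249  0.02 ] max [ 0.534 -0.015  0.047] mean [ 0.5   -0.115  0.034] col [84. 66. 46.]
0 695 min [0.431 0.096 0.02 ] max [0.525 0.255 0.046] mean [0.456 0.169 0.035] col [90. 71. 49.]
0 796 min [0.446 0.396 0.02 ] max [0.485 0.441 0.091] mean [0.473 0.419 0.063] col [98. 95. 88.]
0 236 min [0.449 0.219 0.02 ] max [0.521 0.268 0.047] mean [0.505 0.25  0.036] col [106.   88.   64.5]
0 352 min [ 0.512 -0.396  0.02 ] max [ 0.576 -0.331  0.057] mean [ 0.546 -0.361
[... 3066 characters left out ...]
2 ] max [0.706 0.166 0.1  ] mean [0.671 0.13  0.064] col [114. 110. 106.]
1 1446 min [0.677 0.551 0.02 ] max [0.861 0.695 0.121] mean [0.742 0.593 0.071] col [109. 105. 102.]
1 1000 min [ 0.695 -0.355  0.02 ] max [ 0.737 -0.309  0.141] mean [ 0.71  -0.337  0.082] col [124.   7.   3.]
1 82 min [0.759 0.634 0.114] max [0.793 0.669 0.143] mean [0.774 0.65  0.129] col [88.5 85.  82.5]
1 3511 min [0.762 0.062 0.02 ] max [0.943 0.392 0.091] mean [0.849 0.213 0.062] col [96. 92. 89.]
1 3098 min [ 0.77  -0.191  0.02 ] max [ 0.936 -0.012  0.079] mean [ 0.854 -0.099  0.051] col [100.  97.  93.]
1 634 min [ 0.787 -0.276  0.021] max [ 0.825 -0.231  0.139] mean [ 0.8   -0.258  0.095] col [17.5 88.  36. ]
```

View pics/crop1.png

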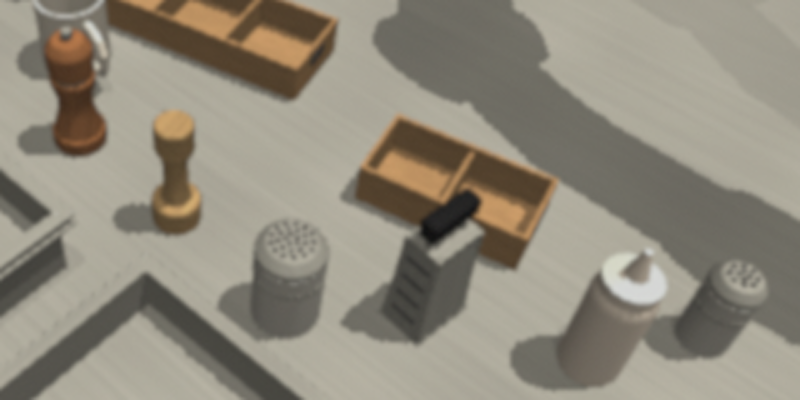

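The crop confirms it. The large perforated shaker at crop (290,275) is the cheese shaker, the small one at (725,305) is the dredger, and the brown mill is at (78,90). The grater has its black bar at (450,215). Next I'll fit the positions.

```bash
cat > fit.py <<'E'
from h import *
from scipy.optimize import least_squares
def sel(w,c,r,z0,z1): return w[(np.hypot(w[:,0]-c[0],w[:,1]-c[1])<r)&(w[:,2]>z0)&(w[:,2]<z1)]
def circ(p):
    f=least_squares(lambda q:np.hypot(p[:,0]-q[0],p[:,1]-q[1])-q[2],[*p[:,:2].mean(0),.025],loss='soft_l1',f_scale=.001); return f.x.round(4)
V={n:np.load(n+'0.npz')['w'].reshape(-1,3) for n in ('scene','side')}
for nm,c,z0,z1 in (('cheese',(.683,.146),.03,.085),('dredger',(.463,.412),.03,.075),('mill',(.67,-.133),.093,.119),('tamper',(.675,.006),.098,.121),('bottle',(.548,.361),.03,.08),('mug',(.593,-.235),.03,.08),('cups',(.543,-.364),.045,.055)):
    for n,w in V.items(): print(nm,n,circ(sel(w,c,.045,z0,z1)))
for n,w in V.items():
    for nm,c,r,z0,z1 in (('bar',(.602,.23),.045,.136,.142),('plate',(.602,.23),.045,.104,.110),('body',(.602,.23),.05,.01,.03)):
        print(nm,n,cv2.minAreaRect((sel(w,c,r,z0,z1)[:,:2]*1000).astype(np.float32)))
    for nm,c,r in (('three',(.463,-.16),.165),('two',(.484,.178),.097)):
        print(nm,n,cv2.minAreaRect((sel(w,c,r,.043,.052)[:,:2]*1000).astype(np.float32)))
E
python3 fit.py
```

```text
cheese scene [0.6839 0.1474 0.0297]
cheese side [0.6829 0.1466 0.0293]
dredger scene [0.4605 0.4184 0.0217]
dredger side [0.4598 0.418  0.0216]
mill scene [ 0.6712 -0.1341  0.0217]
mill side [ 0.6701 -0.1347  0.0218]
tamper scene [0.676  0.0074 0.0174]
tamper side [0.6745 0.0064 0.0175]
bottle scene [0.5485 0.361  0.0257]
bottle side [0.5474 0.3601 0.0252]
mug scene [ 0.5943 -0.2289  0.0351]
mug side [ 0.5904 -0.2328  0.0349]
cups scene [ 0.544 -0.363  0.029]
cups side [ 0.5408 -0.3656  0.0287]
bar scene ((602.1898193359375, 233.73818969726562), (15.007594108581543, 49.90018844604492), 82.59192657470703)
plate scene ((602.6298828125, 232.86068725585938), (35.23701858520508, 52.120880126953125), 82.88697814941406)
body scene ((614.0650634765625, 244.8789825439453), (34.77938461303711, 70.59052276611328), 46.55195617675781)
three scene ((512.1314697265625, -148.19155883789062), (191.7929229736328, 274.7481994628906), 12.213485717773438)
two scene ((486.8146667480469, 182.24441528320312), (83.79234313964844, 159.67991638183594), 11.70041275024414)
bar side ((598.0590209960938, 228.00669860839844), (15.73082447052002, 49.481834411621094), 81.0527572631836)
plate side ((598.8569946289062, 230.531005859375), (37.22294998168945, 50.48734664916992), 84.21570587158203)
body side ((589.7752075195312, 217.72422790527344), (36.02610778808594, 68.82979583740234), 49.25190734863281)
three side ((508.4044494628906, -150.05569458007812), (190.35565185546875, 275.486572265625), 12.242846488952637)
two side ((508.4913330078125, 184.04251098632812), (136.1959686279297, 163.46417236328125), 10.625898361206055)
```

```bash
python3 - <<'E'
from fit import *
print('----')
for n,w in V.items():
    w=w[(w[:,2]>.041)&(w[:,2]<.05)]
    for nm,c,hx,hy in (('three',(.4635,-.16),.062,.155),('two',(.484,.178),.05,.095)):
        d=w[:,:2]-c; a=np.radians(12); x=d@[np.cos(a),np.sin(a)]; y=d@[-np.sin(a),np.cos(a)]
        print(nm,n,cv2.minAreaRect((w[(abs(x)<hx)&(abs(y)<hy)][:,:2]*1000).astype(np.float32)))
E
```

```text
cheese scene [0.6839 0.1474 0.0297]
cheese side [0.6829 0.1466 0.0293]
dredger scene [0.4605 0.4184 0.0217]
dredger side [0.4598 0.418  0.0216]
mill scene [ 0.6712 -0.1341  0.0217]
mill side [ 0.6701 -0.1347  0.0218]
tamper scene [0.676  0.0074 0.0174]
tamper side [0.6745 0.0064 0.0175]
bottle scene [0.5485 0.361  0.0257]
bottle side [0.5474 0.3601 0.0252]
mug scene [ 0.5943 -0.2289  0.0351]
mug side [ 0.5904 -0.2328  0.0349]
cups scene [ 0.544 -0.363  0.029]
cups side [ 0.5408 -0.3656  0.0287]
bar scene ((602.1898193359375, 233.73818969726562), (15.007594108581543, 49.90018844604492), 82.59192657470703)
plate scene ((602.6298828125, 232.86068725585938), (35.23701858520508, 52.120880126953125), 82.88697814941406)
body scene ((614.0650634765625, 244.8789825439453), (34.77938461303711, 70.59052276611328), 46.55195617675781)
three scene ((512.1314697265625, -148.19155883789062), (191.7929229736328, 274.7481994628906), 12.213485717773438)
two scene ((486.8146667480469, 182.24441528320312), (83.79234313964844, 159.67991638183594), 11.70041275024414)
bar side ((598.0590209960938, 228.00669
[... 264 characters left out ...]
740234), 49.25190734863281)
three side ((508.4044494628906, -150.05569458007812), (190.35565185546875, 275.486572265625), 12.242846488952637)
two side ((508.4913330078125, 184.04251098632812), (136.1959686279297, 163.46417236328125), 10.625898361206055)
----
three scene ((465.919677734375, -159.3622589111328), (98.37220764160156, 276.6809387207031), 12.653038024902344)
two scene ((486.16046142578125, 182.12646484375), (85.47980499267578, 159.70413208007812), 11.656296730041504)
three side ((462.9331970214844, -159.59339904785156), (98.48137664794922, 276.08892822265625), 12.571523666381836)
two side ((483.791015625, 180.353515625), (86.48033142089844, 164.91387939453125), 11.086834907531738)
```

Emit:
{"name": "jog_arm", "arguments": {
  "series": [
    [[0,0,0.2,0.94,-0.63,0,85],[0,0,0.2,0.94,-0.63,0,85],[0,0,0.2,0.94,-0.63,0,85],[0,0,0.2,0.94,-0.63,0,85],[0,0,0.2,0.94,-0.63,0,85],[0,0,0.2,0.94,-0.63,0,85],[0,0,0.2,0.94,-0.63,0,85],[0,0,0.2,0.94,-0.63,0,85],[0,0,0.2,0.94,-0.63,0,85],[0,0,0.2,0.94,-0.63,0,85],[0,0,0.2,0.94,-0.63,0,85],[0,0,0,0,0,0,85]]
  ],
  "force": 40
}}

```text
t: 1.1
ee_pos: [0.465, 0.4139, 0.3035]
tool_rot: [-179.9, 0.1, 171.9]
wrist_force: [0.3, -0.1, 0.0]
grip_width: 0.0849
finger_force: 0.0
```

Emit:
{"name": "jog_arm", "arguments": {
  "series": [
    [[0,0,0,0,0,-0.8,85],[0,0,0,0,0,-0.8,85],[0,0,0,0,0,-0.8,85],[0,0,0,0,0,-0.8,85],[0,0,0,0,0,0,85],[0,0,0,0,0,0,85]]
  ]
}}

```text
t: 1.6
ee_pos: [0.46, 0.4181, 0.2234]
tool_rot: [-179.9, -0.1, 172.2]
wrist_force: [0.3, -0.2, -0.0]
grip_width: 0.085
finger_force: 0.0
```

Emit:
{"name": "jog_arm", "arguments": {
  "series": [
    [[0,0,0,0,0,-0.7,85],[0,0,0,0,0,-0.7,85],[0,0,0,0,0,-0.7,85],[0,0,0,0,0,-0.7,85],[0,0,0,0,0,-0.7,85],[0,0,0,0,0,-0.68,85],[0,0,0,0,0,0,60],[0,0,0,0,0,0,40],[0,0,0,0,0,0,35],[0,0,0,0,0,0,35],[0,0,0,0,0,0,35],[0,0,0,0,0,0,35]]
  ]
}}

```text
t: 2.6
ee_pos: [0.461, 0.4188, 0.1213]
tool_rot: [179.9, 0.1, 172.2]
wrist_force: [-0.2, -1.5, 6.9]
grip_width: 0.0427
finger_force: 40.1
```

Emit:
{"name": "jog_arm", "arguments": {
  "series": [
    [[0,0,0,0,0,0.3,35],[0,0,0,0,0,0.6,35],[0,0,0,0,0,0.8,35],[0,0,0,0,0,0.8,35],[0,0,0,0,0,0.8,35],[0,0,0,0,0,0.5,35],[0,0,0,0,0,0.2,35],[0,0,0,0,0,0,35]]
  ]
}}

```text
t: 3.27
ee_pos: [0.4607, 0.4186, 0.2209]
tool_rot: [179.9, 0.1, 172.2]
wrist_force: [-0.5, -0.2, -1.3]
grip_width: 0.0426
finger_force: 41.0
```

Emit:
{"name": "jog_arm", "arguments": {
  "series": [
    [[0,0,0,0,-0.4,0,35],[0,0,0,0.08,-0.8,0,35],[0,0,0,0.08,-0.85,0,35],[0,0,0,0.08,-0.85,0,35],[0,0,0,0.08,-0.85,0,35],[0,0,0,0.08,-0.85,0,35],[0,0,0,0.08,-0.85,0,35],[0,0,0,0.08,-0.85,0,35],[0,0,0,0.08,-0.8,0,35],[0,0,0,0.04,-0.6,0,35],[0,0,0,0,-0.25,0,35],[0,0,0,0,0,0,35]]
  ]
}}

```text
t: 4.27
ee_pos: [0.4771, 0.2176, 0.2187]
tool_rot: [-179.9, -0.1, 172.0]
wrist_force: [0.7, -0.7, -1.2]
grip_width: 0.0431
finger_force: 41.0
```

```bash
python3 - <<'E'
from h import *
c=shot('side','side1.png'); o=env.get_obs(); print(o['ee_pos'],o['grip_width'],o['finger_force'],o['wrist_force'])
E
```

```text
[0.47707738 0.21907662 0.21887525] 0.04243274943088682 40.95178171621228 [ 0.3708427   0.62646708 -0.37492145]
```

View pics/side1.png

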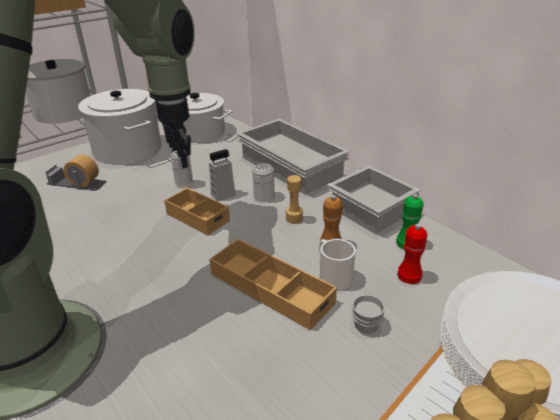

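The side view shows the dredger's old spot (147,175) empty. The dredger is in the gripper at (182,170), over the two-cell tray's far cell, with the bottle behind it. Lowering now.

Emit:
{"name": "jog_arm", "arguments": {
  "series": [
    [[0,0,0,0,0,-0.3,35],[0,0,0,0,0,-0.5,35],[0,0,0,0,0,-0.6,35],[0,0,0,0,0,-0.6,35],[0,0,0,0,0,-0.6,35],[0,0,0,0,0,-0.5,35],[0,0,0,0,0,-0.3,35],[0,0,0,0,0,-0.2,35],[0,0,0,0,0,-0.1,35],[0,0,0,0,0,0,35],[0,0,0,0,0,0,35]]
  ]
}}

```text
t: 5.23
ee_pos: [0.4775, 0.2198, 0.1272]
tool_rot: [180.0, 0.0, 172.2]
wrist_force: [1.1, 0.6, -0.8]
grip_width: 0.0429
finger_force: 40.9
```

Emit:
{"name": "jog_arm", "arguments": {
  "series": [
    [[0,0,0,0,0,-0.06,35],[0,0,0,0,0,-0.04,35],[0,0,0,0,0,0,35]]
  ]
}}

```text
t: 5.48
ee_pos: [0.4778, 0.2196, 0.1253]
tool_rot: [180.0, 0.1, 172.1]
wrist_force: [-2.5, -0.8, 12.5]
grip_width: 0.0427
finger_force: 42.2
```

Emit:
{"name": "jog_arm", "arguments": {
  "series": [
    [[0,0,0,0,0,0,48],[0,0,0,0,0,0,52],[0,0,0,0,0,0,60],[0,0,0,0,0,0,60],[0,0,0,0,0,0.3,60],[0,0,0,0,0,0.7,60],[0,0,0,0,0,1,60],[0,0,0,0,0,1,60],[0,0,0,0,0,1,60],[0,0,0,0,0,1,60],[0,0,0,0,0,0,60]]
  ]
}}

```text
t: 6.4
ee_pos: [0.4786, 0.2201, 0.2541]
tool_rot: [179.8, 0.3, 172.1]
wrist_force: [0.6, 0.4, -0.5]
grip_width: 0.0602
finger_force: 0.0
```

Emit:
{"name": "jog_arm", "arguments": {
  "series": [
    [[0,0,0,0.4,-0.4,0,60],[0,0,0,0.75,-0.8,0,60],[0,0,0,0.75,-0.8,0,60],[0,0,0,0.75,-0.8,0,60],[0,0,0,0.75,-0.8,0,60],[0,0,0,0.75,-0.8,0,60],[0,0,0,0.75,-0.8,0,60],[0,0,0,0.75,-0.8,0,60],[0,0,0,0.75,-0.8,0,60],[0,0,0,0.75,-0.8,0,60],[0,0,0,0.75,-0.9,0,60],[0,0,0,0,0,0,60]]
  ]
}}

```text
t: 7.4
ee_pos: [0.677, 0.0014, 0.2492]
tool_rot: [-179.9, 0.1, 171.9]
wrist_force: [0.1, -1.3, 0.6]
grip_width: 0.0605
finger_force: 0.0
```

Emit:
{"name": "jog_arm", "arguments": {
  "series": [
    [[0,0,0,0,0,0,60],[0,0,0,0,0,0,60],[0,0,0,0,0,0,60]]
  ]
}}

```text
t: 7.65
ee_pos: [0.6744, 0.0081, 0.2495]
tool_rot: [180.0, -0.0, 172.2]
wrist_force: [0.1, 0.4, -0.2]
grip_width: 0.0599
finger_force: 0.0
```

```bash
cat > chk.py <<'E'
from h import *
import sys
# footprint + tilt of a held/standing thing near x,y: circle fit in bands
from scipy.optimize import least_squares
def circ(p,r):
    f=least_squares(lambda q:np.hypot(p[:,0]-q[0],p[:,1]-q[1])-r,p[:,:2].mean(0),loss='soft_l1',f_scale=.001); return f.x.round(4)
def band(w,c,r,R,z0,z1):
    p=w[(np.hypot(w[:,0]-c[0],w[:,1]-c[1])<R)&(w[:,2]>z0)&(w[:,2]<z1)]
    return (len(p),circ(p,r)) if len(p)>20 else len(p)
E
python3 - <<'E'
from chk import *
o=env.get_obs(); print(o['t'],o['ee_pos'],o['tool_rot'])
for n in ('scene','side'):
    w=cloud(shot(n)).reshape(-1,3)
    print(n,'dredger',band(w,(.4775,.2195),.022,.034,.05,.065),band(w,(.4775,.2195),.022,.034,.065,.08),'tamper',band(w,(.675,.007),.018,.03,.098,.121))
    p=w[np.hypot(w[:,0]-.4775,w[:,1]-.2195)<.015]; print('top z',np.nanmax(p[p[:,2]<.12,2]))
E
```

```text
7.65 [0.67437052 0.00810753 0.24946531] [ 1.79974152e+02 -2.39835842e-02  1.72231367e+02]
scene dredger (99, array([0.4772, 0.219 ])) (99, array([0.4769, 0.219 ])) tamper (135, array([0.6754, 0.0067]))
top z 0.09490504065645067
side dredger (81, array([0.4768, 0.2188])) (83, array([0.4774, 0.219 ])) tamper (118, array([0.6748, 0.007 ]))
top z 0.09498119651637282
```

Emit:
{"name": "jog_arm", "arguments": {
  "series": [
    [[0,0,0,0.03,-0.05,-0.4,60],[0,0,0,0,0,-0.7,60],[0,0,0,0,0,-0.8,60],[0,0,0,0,0,-0.8,60],[0,0,0,0,0,-0.6,60],[0,0,0,0,0,-0.28,60],[0,0,0,0,0,0,50],[0,0,0,0,0,0,30],[0,0,0,0,0,0,28],[0,0,0,0,0,0,28],[0,0,0,0,0,0,28],[0,0,0,0,0,0,28]]
  ]
}}

```text
t: 8.75
ee_pos: [0.6758, 0.0058, 0.1605]
tool_rot: [180.0, 0.0, 172.2]
wrist_force: [-0.5, 0.4, 1.9]
grip_width: 0.0351
finger_force: 40.2
```

Emit:
{"name": "jog_arm", "arguments": {
  "series": [
    [[0,0,0,0,0,0.3,28],[0,0,0,0,0,0.6,28],[0,0,0,0,0,0.8,28],[0,0,0,0,0,0.8,28],[0,0,0,0,0,0.8,28],[0,0,0,0,0,0.8,28],[0,0,0,0,0,0.8,28],[0,0,0,0,0,0.8,28],[0,0,0,0,0,0.3,28],[0,0,0,0,0,0,28]]
  ]
}}

```text
t: 9.58
ee_pos: [0.6761, 0.0058, 0.3121]
tool_rot: [180.0, 0.2, 172.2]
wrist_force: [-0.8, 0.2, -1.9]
grip_width: 0.0352
finger_force: 40.0
```

Emit:
{"name": "jog_arm", "arguments": {
  "series": [
    [[0,0,0,-0.31,0.26,0,28],[0,0,0,-0.7,0.5,0,28],[0,0,0,-0.8,0.6,0,28],[0,0,0,-0.8,0.6,0,28],[0,0,0,-0.8,0.6,0,28],[0,0,0,-0.8,0.6,0,28],[0,0,0,-0.8,0.6,0,28],[0,0,0,-0.8,0.6,0,28],[0,0,0,-0.8,0.6,0,28],[0,0,0,-0.5,0.3,0,28],[0,0,0,-0.2,0.2,0,28],[0,0,0,0,0,0,28]]
  ]
}}

```text
t: 10.58
ee_pos: [0.4919, 0.1431, 0.3095]
tool_rot: [-180.0, -0.0, 172.3]
wrist_force: [-0.1, -0.9, -0.2]
grip_width: 0.0351
finger_force: 40.0
```

Emit:
{"name": "jog_arm", "arguments": {
  "series": [
    [[0,0,0,0,0,-0.4,28],[0,0,0,0,0,-0.7,28],[0,0,0,0,0,-0.8,28],[0,0,0,0,0,-0.8,28],[0,0,0,0,0,-0.5,28],[0,0,0,0,0,-0.2,28],[0,0,0,0,0,0,28],[0,0,0,0,0,0,28]]
  ]
}}

```text
t: 11.25
ee_pos: [0.4933, 0.1418, 0.2248]
tool_rot: [-180.0, -0.0, 172.1]
wrist_force: [1.0, 0.3, -0.8]
grip_width: 0.0348
finger_force: 40.0
```

```bash
python3 - <<'E'
from chk import *
o=env.get_obs(); e=o['ee_pos'];print(o['t'],e,o['tool_rot'])
for n in ('scene','side'):
    w=cloud(shot(n)).reshape(-1,3)
    z=e[2]-.160
    print(n,'tamper wide',band(w,e,.023,.033,z+.003,z+.028),'top',band(w,e,.018,.03,z+.1,z+.118))
    p=w[np.hypot(w[:,0]-e[0],w[:,1]-e[1])<.03]; print('bottom est',np.nanmin(p[p[:,2]>z-.02,2]), z)
E
```

```text
11.25 [0.49330468 0.14178985 0.22478662] [-1.79983147e+02 -8.13425084e-03  1.72109691e+02]
scene tamper wide (187, array([0.4926, 0.1421])) top (169, array([0.4934, 0.1424]))
bottom est 0.06342000582511187 0.06478661514258113
side tamper wide (167, array([0.4928, 0.143 ])) top (83, array([0.4932, 0.1312]))
bottom est 0.06230876045448486 0.06478661514258113
```

Emit:
{"name": "jog_arm", "arguments": {
  "series": [
    [[0,0,0,0,0,-0.3,28],[0,0,0,0,0,-0.5,28],[0,0,0,0,0,-0.6,28],[0,0,0,0,0,-0.5,28],[0,0,0,0,0,-0.3,28],[0,0,0,0,0,-0.08,28],[0,0,0,0,0,0,28],[0,0,0,0,0,0,28]]
  ]
}}

```text
t: 12.02
ee_pos: [0.4931, 0.1423, 0.1684]
tool_rot: [180.0, 0.0, 172.2]
wrist_force: [0.8, 0.3, -1.7]
grip_width: 0.0346
finger_force: 40.0
```

Emit:
{"name": "jog_arm", "arguments": {
  "series": [
    [[0,0,0,0,0,-0.04,28],[0,0,0,0,0,-0.03,28],[0,0,0,0,0,0,28]]
  ]
}}

```text
t: 12.27
ee_pos: [0.493, 0.1423, 0.1664]
tool_rot: [180.0, 0.0, 172.2]
wrist_force: [0.2, -0.4, -1.2]
grip_width: 0.0353
finger_force: 40.0
```

Emit:
{"name": "jog_arm", "arguments": {
  "series": [
    [[0,0,0,0,0,-0.04,28],[0,0,0,0,0,-0.03,28],[0,0,0,0,0,0,28]]
  ]
}}

```text
t: 12.52
ee_pos: [0.4929, 0.1423, 0.1644]
tool_rot: [180.0, 0.0, 172.2]
wrist_force: [-0.2, -0.2, 0.5]
grip_width: 0.0347
finger_force: 40.1
```

Emit:
{"name": "jog_arm", "arguments": {
  "series": [
    [[0,0,0,0,0,-0.03,28],[0,0,0,0,0,0,37],[0,0,0,0,0,0,44],[0,0,0,0,0,0,52],[0,0,0,0,0,0.3,52],[0,0,0,0,0,0.7,52],[0,0,0,0,0,1,52],[0,0,0,0,0,1,52],[0,0,0,0,0,1,85],[0,0,0,0,0,0,85]]
  ]
}}

```text
t: 13.35
ee_pos: [0.4941, 0.1426, 0.2683]
tool_rot: [179.8, 0.3, 172.1]
wrist_force: [1.2, -0.0, 0.5]
grip_width: 0.0746
finger_force: 0.0
```

Emit:
{"name": "jog_arm", "arguments": {
  "series": [
    [[0,0,0,0.4,0,0,85],[0,0,0,0.8,0,0,85],[0,0,0,0.8,0.1,0,85],[0,0,0,0.8,0.09,0,85],[0,0,0,0.8,0,0,85],[0,0,0,0.8,0,0,85],[0,0,0,0.8,0,0,85],[0,0,0,0.8,0,0,85],[0,0,0,0.8,0,0,85],[0,0,0,0.62,0,0,85],[0,0,0,0.2,0,0,85],[0,0,0,0,0,0,85]]
  ]
}}

```text
t: 14.35
ee_pos: [0.6839, 0.1466, 0.2622]
tool_rot: [-180.0, -0.1, 172.1]
wrist_force: [0.3, 0.1, -0.2]
grip_width: 0.0845
finger_force: 0.0
```

Emit:
{"name": "jog_arm", "arguments": {
  "series": [
    [[0,0,0,0,0,0,85],[0,0,0,0,0,0,85]]
  ]
}}

```text
t: 14.52
ee_pos: [0.6826, 0.1471, 0.2634]
tool_rot: [-180.0, -0.0, 172.2]
wrist_force: [-0.4, -0.3, -0.4]
grip_width: 0.0849
finger_force: 0.0
```

```bash
python3 - <<'E'
from chk import *
for n in ('scene','side'):
    w=cloud(shot(n)).reshape(-1,3); c=(.493,.142)
    print(n,'tamper low',band(w,c,.0125,.025,.055,.085),'top',band(w,c,.018,.03,.1,.123),'cheese',band(w,(.683,.147),.03,.045,.03,.08))
    p=w[np.hypot(w[:,0]-c[0],w[:,1]-c[1])<.015]; print('top z',np.nanmax(p[p[:,2]<.15,2]))
E
```

```text
scene tamper low (96, array([0.4915, 0.1428])) top (128, array([0.4922, 0.143 ])) cheese (412, array([0.6837, 0.1472]))
top z 0.13093124774100073
side tamper low (93, array([0.4922, 0.1438])) top (119, array([0.4921, 0.1428])) cheese (340, array([0.6834, 0.1475]))
top z 0.13191742931023853
```

Emit:
{"name": "jog_arm", "arguments": {
  "series": [
    [[0,0,0,0.03,0,-0.5,85],[0,0,0,0,0,-0.8,85],[0,0,0,0,0,-0.8,85],[0,0,0,0,0,-0.8,85],[0,0,0,0,0,-0.8,85],[0,0,0,0,0,-0.8,85],[0,0,0,0,0,-0.6,85],[0,0,0,0,0,-0.38,85],[0,0,0,0,0,0,70],[0,0,0,0,0,0,60],[0,0,0,0,0,0,52],[0,0,0,0,0,0,52]]
  ]
}}

```text
t: 15.62
ee_pos: [0.6846, 0.1471, 0.1278]
tool_rot: [180.0, 0.1, 172.2]
wrist_force: [-0.6, 0.9, -0.8]
grip_width: 0.0588
finger_force: 43.2
```

Emit:
{"name": "jog_arm", "arguments": {
  "series": [
    [[0,0,0,0,0,0,52],[0,0,0,0,0,0,52]]
  ]
}}

```text
t: 15.78
ee_pos: [0.6845, 0.1471, 0.1275]
tool_rot: [180.0, 0.1, 172.2]
wrist_force: [-1.0, 0.1, 4.0]
grip_width: 0.0586
finger_force: 43.8
```

Emit:
{"name": "jog_arm", "arguments": {
  "series": [
    [[0,0,0,0,0,0.3,52],[0,0,0,0,0,0.6,52],[0,0,0,0,0,0.8,52],[0,0,0,0,0,0.8,52],[0,0,0,0,0,0.8,52],[0,0,0,0,0,0.8,52],[0,0,0,0,0,0.8,52],[0,0,0,0,0,0.8,52],[0,0,0,0,0,0.3,52],[0,0,0,0,0,0,52]]
  ]
}}

```text
t: 16.62
ee_pos: [0.6847, 0.1471, 0.2796]
tool_rot: [179.9, 0.2, 172.2]
wrist_force: [0.3, 0.5, -1.5]
grip_width: 0.0586
finger_force: 43.7
```

Emit:
{"name": "jog_arm", "arguments": {
  "series": [
    [[0,0,0,-0.44,-0.4,0,52],[0,0,0,-0.8,-0.74,0,52],[0,0,0,-0.9,-0.8,0,52],[0,0,0,-0.9,-0.8,0,52],[0,0,0,-0.9,-0.8,0,52],[0,0,0,-0.9,-0.8,0,52],[0,0,0,-0.9,-0.8,0,52],[0,0,0,-0.9,-0.8,0,52],[0,0,0,-0.9,-0.8,0,52],[0,0,0,-0.8,-0.8,0,52],[0,0,0,-0.7,-0.7,0,52],[0,0,0,-0.5,-0.5,0,52]]
  ]
}}

```text
t: 17.62
ee_pos: [0.4435, -0.073, 0.2761]
tool_rot: [-180.0, -0.1, 172.1]
wrist_force: [1.0, -0.2, -1.3]
grip_width: 0.0588
finger_force: 43.6
```

Emit:
{"name": "jog_arm", "arguments": {
  "series": [
    [[0,0,0,0,0,0,52],[0,0,0,0,0,-0.4,52],[0,0,0,0,0,-0.7,52],[0,0,0,0,0,-0.8,52],[0,0,0,0,0,-0.8,52],[0,0,0,0,0,-0.5,52],[0,0,0,0,0,-0.2,52],[0,0,0,0,0,0,52],[0,0,0,0,0,0,52]]
  ]
}}

```text
t: 18.37
ee_pos: [0.4457, -0.0714, 0.1918]
tool_rot: [-180.0, -0.0, 172.2]
wrist_force: [-0.1, -0.3, -1.3]
grip_width: 0.0584
finger_force: 43.6
```

```bash
cat > low.py <<'E'
from chk import *
import sys
r,off,h=map(float,sys.argv[1:])   # foot radius, ee-bottom, top of band
o=env.get_obs(); e=o['ee_pos'];print(o['t'],e,o['tool_rot'],o['grip_width'])
for n in ('scene','side'):
    w=cloud(shot(n,n+'_%d.png'%(o['t']*100))).reshape(-1,3); z=e[2]-off
    print(n,'foot',band(w,e,r,r+.012,z+.004,z+h),'up',band(w,e,r,r+.012,z+h,z+2*h))
    p=w[np.hypot(w[:,0]-e[0],w[:,1]-e[1])<r+.006]; print('bottom est',np.nanmin(p[p[:,2]>z-.012,2]), z)
E
python3 low.py .03 .1265 .022
```

```text
18.3667 [ 0.44568269 -0.07137166  0.19177576] [-1.79997918e+02 -1.86246791e-02  1.72167174e+02] 0.05841565072382196
scene foot (125, array([ 0.4453, -0.0715])) up (166, array([ 0.4452, -0.0717]))
bottom est 0.06329961644086557 0.06527575597540747
side foot (171, array([ 0.4452, -0.0715])) up (230, array([ 0.445 , -0.0716]))
bottom est 0.0621724866807386 0.06527575597540747
```

Emit:
{"name": "jog_arm", "arguments": {
  "series": [
    [[0,0,0,0,0,-0.3,52],[0,0,0,0,0,-0.5,52],[0,0,0,0,0,-0.6,52],[0,0,0,0,0,-0.5,52],[0,0,0,0,0,-0.3,52],[0,0,0,0,0,-0.1,52],[0,0,0,0,0,0,52],[0,0,0,0,0,0,52]]
  ]
}}

```text
t: 19.13
ee_pos: [0.4458, -0.0715, 0.1345]
tool_rot: [-180.0, 0.0, 172.2]
wrist_force: [0.4, -0.1, -0.6]
grip_width: 0.0584
finger_force: 43.6
```

Emit:
{"name": "jog_arm", "arguments": {
  "series": [
    [[0,0,0,0,0,-0.04,52],[0,0,0,0,0,-0.03,52],[0,0,0,0,0,0,52]]
  ]
}}

```text
t: 19.38
ee_pos: [0.4457, -0.0715, 0.1327]
tool_rot: [180.0, 0.0, 172.2]
wrist_force: [-0.9, 0.7, -2.4]
grip_width: 0.0586
finger_force: 43.6
```

Emit:
{"name": "jog_arm", "arguments": {
  "series": [
    [[0,0,0,0,0,-0.04,52],[0,0,0,0,0,-0.03,52],[0,0,0,0,0,0,52]]
  ]
}}

```text
t: 19.63
ee_pos: [0.4458, -0.0714, 0.1313]
tool_rot: [180.0, 0.0, 172.2]
wrist_force: [-2.9, 2.2, 18.5]
grip_width: 0.0588
finger_force: 45.7
```

Emit:
{"name": "jog_arm", "arguments": {
  "series": [
    [[0,0,0,0,0,0,62],[0,0,0,0,0,0,68],[0,0,0,0,0,0,75],[0,0,0,0,0,0,75],[0,0,0,0,0,0.4,75],[0,0,0,0,0,0.8,75],[0,0,0,0,0,1,75],[0,0,0,0,0,1,75],[0,0,0,0,0,1,75],[0,0,0,0,0,1,75],[0,0,0,0,0,0,75]]
  ]
}}

```text
t: 20.55
ee_pos: [0.4468, -0.0717, 0.2652]
tool_rot: [180.0, 0.3, 172.1]
wrist_force: [0.9, 0.2, 0.1]
grip_width: 0.0751
finger_force: 0.0
```

Emit:
{"name": "jog_arm", "arguments": {
  "series": [
    [[0,0,0,0.5,-0.12,0,75],[0,0,0,0.9,-0.3,0,75],[0,0,0,0.9,-0.3,0,75],[0,0,0,0.9,-0.3,0,75],[0,0,0,0.9,-0.3,0,75],[0,0,0,0.9,-0.3,0,75],[0,0,0,0.9,-0.3,0,75],[0,0,0,0.9,-0.3,0,75],[0,0,0,0.9,-0.2,0,75],[0,0,0,0.8,-0.1,0,75],[0,0,0,0.5,0,0,75],[0,0,0,0,0,0,75]]
  ]
}}

```text
t: 21.55
ee_pos: [0.6721, -0.1343, 0.2605]
tool_rot: [180.0, 0.0, 172.2]
wrist_force: [-0.0, 1.0, -0.4]
grip_width: 0.0749
finger_force: 0.0
```

Emit:
{"name": "jog_arm", "arguments": {
  "series": [
    [[0,0,0,0,0,0,75],[0,0,0,0,0,0,75]]
  ]
}}

```text
t: 21.72
ee_pos: [0.67, -0.1345, 0.2608]
tool_rot: [-180.0, -0.0, 172.2]
wrist_force: [-0.4, 0.5, -1.4]
grip_width: 0.0748
finger_force: 0.0
```

```bash
python3 - <<'E'
from chk import *
for n in ('scene','side'):
    w=cloud(shot(n,n+'_b.png')).reshape(-1,3); c=(.4455,-.0715)
    print(n,'cheese',band(w,c,.03,.042,.05,.065),band(w,c,.03,.042,.068,.088),'mill',band(w,(.671,-.134),.0222,.035,.094,.118))
    p=w[np.hypot(w[:,0]-c[0],w[:,1]-c[1])<.015]; print('top z',np.nanmax(p[p[:,2]<.15,2]))
E
```

```text
scene cheese (97, array([ 0.4454, -0.0716])) (143, array([ 0.4455, -0.0717])) mill (145, array([ 0.6709, -0.1347]))
top z 0.10418264848876657
side cheese (141, array([ 0.4453, -0.0714])) (197, array([ 0.4451, -0.0713])) mill (167, array([ 0.6704, -0.1345]))
top z 0.10456040355558838
```

Emit:
{"name": "jog_arm", "arguments": {
  "series": [
    [[0,0,0,0.02,0,-0.4,70],[0,0,0,0,0,-0.8,70],[0,0,0,0,0,-0.8,70],[0,0,0,0,0,-0.8,70],[0,0,0,0,0,-0.7,70],[0,0,0,0,0,-0.4,70],[0,0,0,0,0,-0.2,70],[0,0,0,0,0,0,50],[0,0,0,0,0,0,38],[0,0,0,0,0,0,36],[0,0,0,0,0,0,36],[0,0,0,0,0,0,36]]
  ]
}}

```text
t: 22.82
ee_pos: [0.6715, -0.1345, 0.1591]
tool_rot: [180.0, 0.1, 172.2]
wrist_force: [0.5, 0.7, 5.6]
grip_width: 0.0434
finger_force: 41.3
```

Emit:
{"name": "jog_arm", "arguments": {
  "series": [
    [[0,0,0,0,0,0,36],[0,0,0,0,0,0.3,36],[0,0,0,0,0,0.6,36],[0,0,0,0,0,0.8,36],[0,0,0,0,0,0.8,36],[0,0,0,0,0,0.8,36],[0,0,0,0,0,0.8,36],[0,0,0,0,0,0.8,36],[0,0,0,0,0,0.8,36],[0,0,0,0,0,0.3,36],[0,0,0,0,0,0,36]]
  ]
}}

```text
t: 23.73
ee_pos: [0.6715, -0.1346, 0.3102]
tool_rot: [-180.0, 0.2, 172.2]
wrist_force: [0.1, 0.0, -1.6]
grip_width: 0.043
finger_force: 41.1
```

Emit:
{"name": "jog_arm", "arguments": {
  "series": [
    [[0,0,0,-0.4,-0.2,0,36],[0,0,0,-0.6,-0.4,0,36],[0,0,0,-0.8,-0.5,0,36],[0,0,0,-0.8,-0.5,0,36],[0,0,0,-0.8,-0.5,0,36],[0,0,0,-0.8,-0.5,0,36],[0,0,0,-0.8,-0.5,0,36],[0,0,0,-0.8,-0.5,0,36],[0,0,0,-0.8,-0.5,0,36],[0,0,0,-0.5,-0.3,0,36],[0,0,0,-0.38,-0.12,0,36],[0,0,0,0,0,0,36]]
  ]
}}

```text
t: 24.73
ee_pos: [0.4826, -0.2481, 0.3078]
tool_rot: [-180.0, -0.1, 172.1]
wrist_force: [0.8, 0.2, -1.7]
grip_width: 0.0431
finger_force: 41.1
```

Emit:
{"name": "jog_arm", "arguments": {
  "series": [
    [[0,0,0,0,0,0,36],[0,0,0,0,0,-0.4,36],[0,0,0,0,0,-0.7,36],[0,0,0,0,0,-0.8,36],[0,0,0,0,0,-0.8,36],[0,0,0,0,0,-0.5,36],[0,0,0,0,0,-0.2,36],[0,0,0,0,0,0,36],[0,0,0,0,0,0,36]]
  ]
}}

```text
t: 25.48
ee_pos: [0.4846, -0.2472, 0.2231]
tool_rot: [180.0, -0.0, 172.2]
wrist_force: [0.0, -0.3, -1.2]
grip_width: 0.0427
finger_force: 41.1
```

```bash
python3 low.py .027 .158 .012; ls pics
```

```text
25.4833 [ 0.4845838  -0.2471662   0.22311756] [ 1.79993125e+02 -2.42621487e-03  1.72196933e+02] 0.04271237816640887
scene foot (48, array([ 0.484 , -0.2475])) up (96, array([ 0.483 , -0.2487]))
bottom est 0.06419469269493494 0.06511755577317738
side foot (78, array([ 0.4837, -0.2473])) up (176, array([ 0.4848, -0.2462]))
bottom est 0.06312363477796679 0.06511755577317738
crop1.png
scene0.png
scene_1836.png
scene_2548.png
scene_b.png
side0.png
side1.png
side_1836.png
side_2548.png
side_b.png
```

Emit:
{"name": "jog_arm", "arguments": {
  "series": [
    [[0,0,0,0,0,-0.3,36],[0,0,0,0,0,-0.5,36],[0,0,0,0,0,-0.6,36],[0,0,0,0,0,-0.5,36],[0,0,0,0,0,-0.3,36],[0,0,0,0,0,-0.1,36],[0,0,0,0,0,0,36],[0,0,0,0,0,0,36]]
  ]
}}

```text
t: 26.25
ee_pos: [0.4843, -0.2476, 0.1661]
tool_rot: [-180.0, 0.0, 172.2]
wrist_force: [0.6, -0.1, -1.3]
grip_width: 0.0433
finger_force: 41.1
```

Emit:
{"name": "jog_arm", "arguments": {
  "series": [
    [[0,0,0,0,0,-0.04,36],[0,0,0,0,0,-0.03,36],[0,0,0,0,0,0,36]]
  ]
}}

```text
t: 26.5
ee_pos: [0.4842, -0.2475, 0.1642]
tool_rot: [-180.0, 0.0, 172.2]
wrist_force: [-0.1, -1.0, -2.2]
grip_width: 0.0428
finger_force: 41.1
```

Emit:
{"name": "jog_arm", "arguments": {
  "series": [
    [[0,0,0,0,0,-0.04,36],[0,0,0,0,0,-0.03,36],[0,0,0,0,0,0,36]]
  ]
}}

```text
t: 26.75
ee_pos: [0.4845, -0.2476, 0.163]
tool_rot: [-180.0, 0.1, 172.2]
wrist_force: [-2.4, 1.9, 15.1]
grip_width: 0.0431
finger_force: 42.4
```

Emit:
{"name": "jog_arm", "arguments": {
  "series": [
    [[0,0,0,0,0,0,46],[0,0,0,0,0,0,53],[0,0,0,0,0,0,62],[0,0,0,0,0,0,62],[0,0,0,0,0,0.4,62],[0,0,0,0,0,0.8,62],[0,0,0,0,0,1,62],[0,0,0,0,0,1,62],[0,0,0,0,0,1,62],[0,0,0,0,0,1,62],[0,0,0,0,0,0.4,62],[0,0,0,0,0,0,62]]
  ]
}}

```text
t: 27.75
ee_pos: [0.4847, -0.2478, 0.3051]
tool_rot: [-179.9, 0.2, 172.1]
wrist_force: [-0.1, -0.0, -0.8]
grip_width: 0.062
finger_force: 0.0
```

Emit:
{"name": "jog_arm", "arguments": {
  "series": [
    [[0,0,0,0.1,0.5,0,62],[0,0,0,0.2,0.9,0,62],[0,0,0,0.2,0.9,0,62],[0,0,0,0.2,0.9,0,62],[0,0,0,0.2,0.9,0,62],[0,0,0,0.2,0.9,0,62],[0,0,0,0.2,0.9,0,62],[0,0,0,0.2,0.9,0,62],[0,0,0,0.2,0.9,0,62],[0,0,0,0.2,0.9,0,62],[0,0,0,0.2,0.9,0,62],[0,0,0,0.2,0.9,0,62]]
  ]
}}

```text
t: 28.75
ee_pos: [0.5413, 0.0136, 0.3014]
tool_rot: [-180.0, -0.1, 172.2]
wrist_force: [0.9, -0.3, -0.0]
grip_width: 0.0619
finger_force: 0.0
```

Emit:
{"name": "jog_arm", "arguments": {
  "series": [
    [[0,0,0,0.3,0.9,0,62],[0,0,0,0.3,0.9,0,62],[0,0,0,0.3,0.9,0,62],[0,0,0,0.3,0.9,0,62],[0,0,0,0.3,0.9,0,62],[0,0,0,0.3,0.9,0,62],[0,0,0,0.3,0.9,0,62],[0,0,0,0.2,0.9,0,62],[0,0,0,0.08,0.54,0,62],[0,0,0,0,0,0,62],[0,0,0,0,0,0,62],[0,0,0,0,0,0,62]]
  ]
}}

```text
t: 29.75
ee_pos: [0.6009, 0.2048, 0.3018]
tool_rot: [-179.9, -0.0, 172.1]
wrist_force: [0.2, -0.2, -0.5]
grip_width: 0.0621
finger_force: 0.0
```

```bash
python3 - <<'E'
from chk import *
o=env.get_obs();print(o['ee_pos'],o['tool_rot'])
for n in ('scene','side','wrist'):
    C=shot(n,n+'_c.png');w=cloud(C).reshape(-1,3); px=C['pixels'].reshape(-1,3); c=(.484,-.2475)
    if n!='wrist':
        print(n,'mill',band(w,c,.0222,.035,.098,.108),band(w,c,.0222,.035,.11,.122))
        p=w[np.hypot(w[:,0]-c[0],w[:,1]-c[1])<.015]; print('top z',np.nanmax(p[p[:,2]<.18,2]))
    for z0,z1 in ((.134,.142),(.104,.110)):
        m=(np.hypot(w[:,0]-.601,w[:,1]-.231)<.045)&(w[:,2]>z0)&(w[:,2]<z1)
        if m.sum()>20: print(n,z0,m.sum(),cv2.minAreaRect((w[m,:2]*1000).astype(np.float32)))
E
```

```text
[0.60093135 0.20477495 0.30179605] [-1.79943556e+02 -2.46960505e-02  1.72104679e+02]
scene mill (55, array([ 0.484 , -0.2481])) (68, array([ 0.4844, -0.2474]))
top z 0.14420867242948798
scene 0.134 195 ((603.25048828125, 233.22068786621094), (17.877260208129883, 54.91818618774414), 82.65031433105469)
scene 0.104 200 ((602.5489501953125, 233.75120544433594), (35.68217849731445, 54.1687126159668), 80.5537109375)
side mill (81, array([ 0.484 , -0.2475])) (110, array([ 0.4838, -0.2478]))
top z 0.1455970073655808
side 0.134 63 ((599.92578125, 229.37612915039062), (18.281646728515625, 51.71970748901367), 84.53239440917969)
side 0.104 95 ((599.800537109375, 229.31336975097656), (35.17631912231445, 51.876651763916016), 79.63528442382812)
wrist 0.134 1574 ((600.7103881835938, 232.86351013183594), (18.02350616455078, 53.124820709228516), 82.5191650390625)
wrist 0.104 1111 ((601.2459716796875, 232.86370849609375), (37.592063903808594, 54.18740463256836), 82.04521942138672)
```

View pics/wrist_c.png

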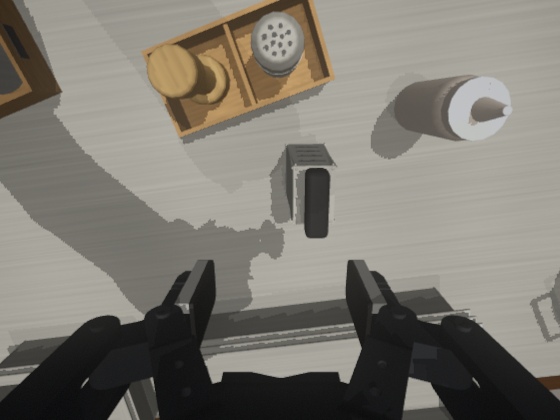

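The wrist view shows the two-cell tray packed, with the tamper at (190,75) and the dredger at (277,40), both upright. The bottle stands at (470,108). The grater's bar at (317,203) is aligned with the hand but 28 mm further along +y, so I'll correct that and descend.

Emit:
{"name": "jog_arm", "arguments": {
  "series": [
    [[0,0,0,0,0.5,0,50],[0,0,0,0,0.6,0,50],[0,0,0,0,0,0,45],[0,0,0,0,0,-0.5,45],[0,0,0,0,0,-0.8,45],[0,0,0,0,0,-0.8,45],[0,0,0,0,0,-0.8,45],[0,0,0,0,0,-0.8,45],[0,0,0,0,0,-0.6,45],[0,0,0,0,0,-0.3,45],[0,0,0,0,0,0,45],[0,0,0,0,0,0,45]]
  ]
}}

```text
t: 30.9
ee_pos: [0.6012, 0.2341, 0.1875]
tool_rot: [180.0, 0.0, 172.2]
wrist_force: [-0.1, 0.5, 0.7]
grip_width: 0.0448
finger_force: 0.0
```

Emit:
{"name": "jog_arm", "arguments": {
  "series": [
    [[0,0,0,0,-0.04,-0.13,45],[0,0,0,0,0,0,25],[0,0,0,0,0,0,12],[0,0,0,0,0,0,10],[0,0,0,0,0,0,10],[0,0,0,0,0,0,10],[0,0,0,0,0,0,10],[0,0,0,0,0,0,10]]
  ],
  "force": 60
}}

```text
t: 31.57
ee_pos: [0.6014, 0.2327, 0.1847]
tool_rot: [180.0, 0.1, 172.2]
wrist_force: [-0.3, 0.3, 7.2]
grip_width: 0.0168
finger_force: 59.7
```

Emit:
{"name": "jog_arm", "arguments": {
  "series": [
    [[0,0,0,0,0,0.3,10],[0,0,0,0,0,0.6,10],[0,0,0,0,0,0.8,10],[0,0,0,0,0,0.8,10],[0,0,0,0,0,0.8,10],[0,0,0,0,0,0.8,10],[0,0,0,0,0,0.8,10],[0,0,0,0,0,0.8,10],[0,0,0,0,0,0.3,10],[0,0,0,0,0,0,10]]
  ]
}}

```text
t: 32.4
ee_pos: [0.6014, 0.2326, 0.3357]
tool_rot: [179.9, 0.1, 172.2]
wrist_force: [0.7, 0.9, -3.3]
grip_width: 0.0169
finger_force: 58.9
```

Emit:
{"name": "jog_arm", "arguments": {
  "series": [
    [[0,0,0.12,-0.14,-0.4,0,10],[0,0,0.12,-0.28,-0.8,0,10],[0,0,0.12,-0.28,-0.8,0,10],[0,0,0.12,-0.28,-0.8,0,10],[0,0,0.12,-0.28,-0.8,0,10],[0,0,0.12,-0.28,-0.8,0,10],[0,0,0.12,-0.28,-0.8,0,10],[0,0,0.12,-0.28,-0.8,0,10],[0,0,0.12,-0.28,-0.8,0,10],[0,0,0.12,-0.28,-0.8,0,10],[0,0,0.12,-0.28,-0.8,0,10],[0,0,0.12,-0.28,-0.8,0,10]]
  ]
}}

```text
t: 33.4
ee_pos: [0.5192, 0.001, 0.3325]
tool_rot: [-180.0, -0.1, 179.4]
wrist_force: [1.2, 0.0, -1.9]
grip_width: 0.0171
finger_force: 58.8
```

Emit:
{"name": "jog_arm", "arguments": {
  "series": [
    [[0,0,0.12,-0.28,-0.8,0,10],[0,0,0.12,-0.28,-0.8,0,10],[0,0,0.12,-0.28,-0.8,0,10],[0,0,0.12,-0.28,-0.8,0,10],[0,0,0.12,-0.28,-0.8,0,10],[0,0,0.12,-0.28,-0.8,0,10],[0,0,0.12,-0.28,-0.8,0,10],[0,0,0.12,-0.28,-0.6,0,10],[0,0,0,-0.02,-0.28,0,10],[0,0,0,0,0,0,10],[0,0,0,0,0,0,10],[0,0,0,0,0,0,10]]
  ]
}}

```text
t: 34.4
ee_pos: [0.4643, -0.1585, 0.3335]
tool_rot: [180.0, -0.0, -175.8]
wrist_force: [-0.1, 1.4, -2.0]
grip_width: 0.0171
finger_force: 58.8
```

```bash
python3 - <<'E'
from chk import *
o=env.get_obs();e=o['ee_pos'];print(e,o['tool_rot'],o['grip_width'])
for n in ('scene','side'):
    C=shot(n,n+'_d.png');w=cloud(C).reshape(-1,3)
    p=w[(np.hypot(w[:,0]-e[0],w[:,1]-e[1])<.05)&(w[:,2]>.125)&(w[:,2]<.26)]; b=p[:,2].min(); print(n,b,[p[(p[:,2]<z)][:,:2].mean(0).round(4) for z in (b+.02,b+.05,b+.1)])
    q=p[p[:,2]<b+.03]; print(q.min(0),q.max(0))
E
```

```text
[ 0.46425583 -0.15852509  0.33347191] [ 1.79970847e+02 -2.82048868e-02 -1.75782105e+02] 0.017054292523404926
scene 0.14744022398012568 [array([ 0.4783, -0.1454]), array([ 0.4778, -0.146 ]), array([ 0.4766, -0.147 ])]
[ 0.43370532 -0.17603583  0.14744022] [ 0.49761774 -0.13254643  0.17740496]
side 0.1472107466230005 [array([ 0.4527, -0.1733]), array([ 0.4532, -0.1727]), array([ 0.4541, -0.1717])]
[ 0.43076457 -0.18460155  0.14721075] [ 0.4970422  -0.1380576   0.17703139]
```

View pics/scene_d.png

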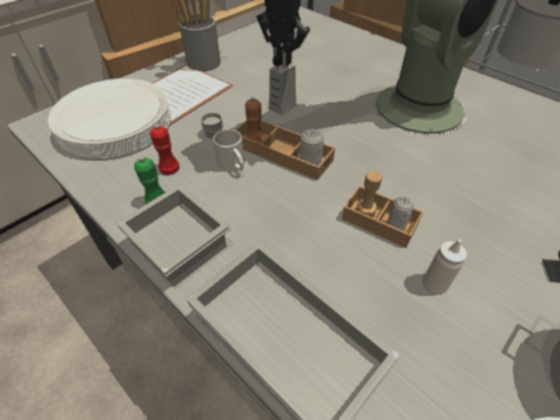

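The scene view shows the grater hanging upright at (283,90) over the middle cell of the three-cell tray. The mill at (254,118) and the shaker at (312,147) stand on either side. Mug, cups and bottle are in place. Lowering now.

Emit:
{"name": "jog_arm", "arguments": {
  "series": [
    [[0,0,0,0,0,-0.4,10],[0,0,0,0,0,-0.7,10],[0,0,0,0,0,-0.8,10],[0,0,0,0,0,-0.8,10],[0,0,0,0,0,-0.8,10],[0,0,0,0,0,-0.8,10],[0,0,0,0,0,-0.6,10],[0,0,0,0,0,-0.4,10],[0,0,0,0,0,-0.2,10],[0,0,0,0,0,0,10],[0,0,0,0,0,0,10]]
  ]
}}

```text
t: 35.42
ee_pos: [0.4643, -0.1595, 0.1967]
tool_rot: [-180.0, 0.0, -175.8]
wrist_force: [-0.3, 0.6, -1.4]
grip_width: 0.0169
finger_force: 58.8
```

Emit:
{"name": "jog_arm", "arguments": {
  "series": [
    [[0,0,0,0,0,-0.06,10],[0,0,0,0,0,-0.06,10],[0,0,0,0,0,0,10]]
  ]
}}

```text
t: 35.67
ee_pos: [0.4642, -0.1595, 0.1937]
tool_rot: [-180.0, 0.0, -175.8]
wrist_force: [-0.2, 0.0, -3.0]
grip_width: 0.0173
finger_force: 58.8
```

Emit:
{"name": "jog_arm", "arguments": {
  "series": [
    [[0,0,0,0,0,-0.06,10],[0,0,0,0,0,-0.06,10],[0,0,0,0,0,0,10]]
  ]
}}

```text
t: 35.92
ee_pos: [0.464, -0.1595, 0.1902]
tool_rot: [180.0, -0.0, -175.8]
wrist_force: [-0.3, -0.2, -2.9]
grip_width: 0.017
finger_force: 58.8
```

Emit:
{"name": "jog_arm", "arguments": {
  "series": [
    [[0,0,0,0,0,-0.04,10],[0,0,0,0,0,-0.02,10],[0,0,0,0,0,0,10]]
  ]
}}

```text
t: 36.17
ee_pos: [0.4641, -0.1595, 0.1888]
tool_rot: [180.0, -0.0, -175.8]
wrist_force: [0.4, -0.1, -2.0]
grip_width: 0.0172
finger_force: 58.8
```

Emit:
{"name": "jog_arm", "arguments": {
  "series": [
    [[0,0,0,0,0,-0.03,10],[0,0,0,0,0,-0.02,10],[0,0,0,0,0,0,10]]
  ]
}}

```text
t: 36.42
ee_pos: [0.4644, -0.1596, 0.1886]
tool_rot: [-180.0, 0.1, -175.8]
wrist_force: [-5.8, 2.5, 21.5]
grip_width: 0.0171
finger_force: 62.3
```

Contact. Releasing and retreating straight up.

Emit:
{"name": "jog_arm", "arguments": {
  "series": [
    [[0,0,0,0,0,0.02,20],[0,0,0,0,0,0,26],[0,0,0,0,0,0,36],[0,0,0,0,0,0,36],[0,0,0,0,0,0.4,36],[0,0,0,0,0,0.8,36],[0,0,0,0,0,1,36],[0,0,0,0,0,1,36],[0,0,0,0,0,1,36],[0,0,0,0,0,1,36],[0,0,0,0,0,0,36],[0,0,0,0,0,0,36]]
  ]
}}

```text
t: 37.42
ee_pos: [0.4643, -0.1596, 0.3197]
tool_rot: [-180.0, 0.1, -175.8]
wrist_force: [-0.2, 0.2, -1.3]
grip_width: 0.0361
finger_force: 0.0
```

```bash
python3 - <<'E'
from chk import *
for n in ('scene','side'):
    w=cloud(shot(n,n+'_e.png')).reshape(-1,3); c=(.4643,-.1595)
    for nm,c in (('grater',(.4643,-.1595)),('mill',(.484,-.2475)),('cheese',(.4455,-.0715)),('dredger',(.4772,.219)),('tamper',(.4925,.143))):
        p=w[np.hypot(w[:,0]-c[0],w[:,1]-c[1])<.025]; print(n,nm,'top z',np.nanmax(p[p[:,2]<.18,2]).round(4))
    for z0,z1 in ((.138,.146),(.107,.115)):
        m=(np.hypot(w[:,0]-.4643,w[:,1]+.1595)<.04)&(w[:,2]>z0)&(w[:,2]<z1)
        if m.sum()>10: print(cv2.minAreaRect((w[m,:2]*1000).astype(np.float32)))
a=cv2.imread('pics/side_e.png')[140:340,130:400]; cv2.imwrite('pics/fin.png',cv2.resize(a,(800,592)))
E
```

```text
scene grater top z 0.143
scene mill top z 0.1439
scene cheese top z 0.1043
scene dredger top z 0.0963
scene tamper top z 0.1304
((466.4369201660156, -158.49411010742188), (53.62009048461914, 18.312889099121094), 1.9343414306640625)
((466.23406982421875, -154.80897521972656), (35.33995819091797, 53.916690826416016), 82.8524398803711)
side grater top z 0.1437
side mill top z 0.1438
side cheese top z 0.1042
side dredger top z 0.0942
side tamper top z 0.1302
((462.5372009277344, -160.6173095703125), (51.81050109863281, 19.2391414642334), 2.7060329914093018)
((463.5768127441406, -161.45648193359375), (52.92214584350586, 35.78184509277344), 2.2678518295288086)
```

View pics/fin.png

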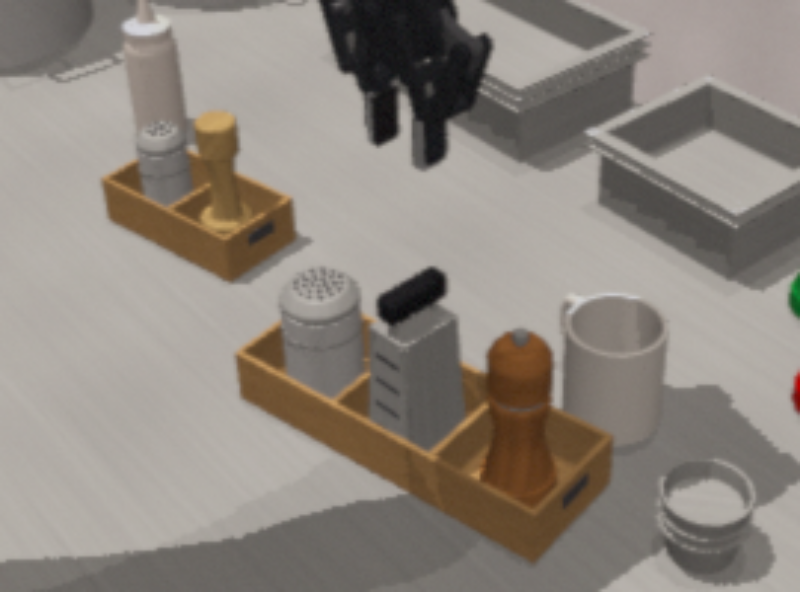

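The crop shows all five standing upright in their own cells: shaker (320,330), grater (415,365), mill (520,420), dredger (162,165) and tamper (222,170). The mug, cups and bottle are undisturbed and the gripper is clear, so I'm handing in.

```bash
python3 -c "
from rig import env
print(env.sign_off())"
```

```text
the job is handed in; nothing more can be done
None
```

Both orders are packed and the job is handed in at about 37 s on the robot clock: in the last camera check all five things stood upright in their own cells, and the bottle, mug and sauce cups were still standing in place; sign-off gave no verdict.

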